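# Right a wedged sample pot in its tapered bucket and press it home to the click

### The job

The lidded tapered sample pot has been dropped in aslant and is wedged in the tapered orange bucket of the loading station. Without lifting it out, tip it upright so that it nests straight and fully home in the bucket, then press straight down on its lid just until you feel the bucket click, no further, and let go. Leave the dish, timer and beaker beside the station where they are.

Things in the scene. Friction and masses are not known exactly. Their poses are not given: they have to be found in the camera images.
- pot_center (a point): centre of the sample pot, half-way up its axis: white tapered body, 40 mm across at the foot, 66 mm at 75 mm up, under a fixed flat blue lid 70 mm across, 12 mm high; 87 mm high in all, 150 g. z axis: foot to lid. Starts wedged, leaning about 20 degrees where its z axis points; the lid's low edge is then about 57 mm off the bucket's axis, 56 mm over the deck
- pot_foot (a point): centre of the pot's underside, same axes as pot_center. Fully home it stands on the bucket's floor, 22 mm below the rim, within 2 mm of the axis; the lid's top is then 65 mm over the rim. Pushed sideways at the lid's low edge, towards the bucket's axis (5 to 20 N), it tips up and near upright drops in by itself; pressed down while aslant it stays wedged and the bucket sinks
- bucket_rim (a point): centre of the mouth of the orange tapered bucket, z up its axis. Inside: 43 mm across at the flat floor, 22 mm deep, 51 mm across at the rim (wall 3 mm). The rim is flush with the station's deck, a white plate 170 x 170 mm centred on it and square with its x and y, 66 mm over the bench, bare but for the pot. The bucket can only sink, straight down
- bucket (a joint): how far the bucket is pressed down, m; 0 at rest, firm stop at 6.5 mm; springs back when let go. It sits on a snap dome: pressing on a seated pot's lid takes 4 to 6 N to start, rises to a peak of about 12 N at 1.5 to 2 mm, then drops through the click (about 11 N at 3 mm, 8 N at 4 mm, 4 N at 6 mm). It has clicked at 2.5 mm; overpressed beyond 6 mm
- petri: closed petri dish, 60 mm across, 15 mm high, on the bench beside the station; origin at the centre of its underside. Bystander.
- timer: cream square bench timer, 66 x 66 x 18 mm, on the bench beside the station; origin at the centre of its underside. Bystander.
- beaker: small clear beaker, 56 mm across, 70 mm high, on the bench behind the station; origin at the centre of its underside. Bystander.
Things that resemble listed ones, but are neither listed nor needed, are in the scene too. There is more than one size of the part that bears bucket_rim; the job needs the larger.

How it is judged (in metres and radians):
On the way, in this order (a step that is already met when the one before it is completed fails the run):
1. the pot stands upright and fully home in the bucket, the bucket not yet pressed (z of pot_foot in the frame of bucket_rim below -0.0205 m and angle between pot_center's own z axis and vertical below 0.04 rad and horizontal distance between pot_foot and bucket_rim below 0.004 m and value of joint bucket below 0.001 m), for 0.2 s.
2. the bucket is pressed down past its click with the pot straight and home in it (z of pot_foot in the frame of bucket_rim below -0.0205 m and angle between pot_center's own z axis and vertical below 0.04 rad and horizontal distance between pot_foot and bucket_rim below 0.004 m and value of joint bucket above 0.0025 m), for 0.05 s.
At the end, for the whole second after the job is handed in: the pot stands in the bucket, tilted less than 0.04 rad, its foot at least 20.5 mm below the rim and within 4 mm of the bucket's axis; the bucket is back up (pressed less than 1 mm); dish, timer and beaker are within 15 mm of where they stood (all of step 1 and distance of each of petri, timer, beaker from where it was at the start of the episode below 0.015 m); the robot touches nothing.
It fails at once if the bucket is overpressed: pushed down more than 6 mm, well past its click (value of joint bucket above 0.006 m).
It fails at once if the pot is lifted out of the bucket: its foot more than 15 mm over the rim (z of pot_foot in the frame of bucket_rim above 0.015 m).
It fails at once if the dish is shoved more than 15 mm (distance of petri from where it was at the start of the episode above 0.015 m).
It fails at once if the timer is shoved more than 15 mm (distance of timer from where it was at the start of the episode above 0.015 m).
It fails at once if the beaker is shoved more than 15 mm (distance of beaker from where it was at the start of the episode above 0.015 m).
It also fails if it takes over 48 s, if anything falls off the work surface, if the arm or the gripper's body presses on something with over 40 N, if the wrist force passes 120 N, or if a joint passes its speed limit or range.

### The arm

A 6-joint arm with a two-finger parallel gripper is mounted at the origin on a cart in front of the work surface, level with it; the furniture and walls round the work are solid. World frame = base frame: x ahead of the robot, y to its left, z up, the work surface at z = 0. Lengths are in mm, angles in rad, forces in N, time in s.
With the tool pointing down it reaches from about 350 to 875 mm from the base axis. Payload 4.2 kg.
Tool frame: the origin (TCP) lies at the very end of the fingers, on their centre line; the grasp point (between the pads) lies 19 mm behind it (arm.grip_point_offset is the distance from the TCP to the grasp point, in mm); z points along the fingers, y is the direction in which the jaws open and shut (so a half turn about z gives the same grasp; the last joint's range is limited). The gripper opens to 85 mm and grips with 20 to 120 N. Pads are 22 mm wide; open, the fingers measure 114 mm over their backs; the gripper's body (76 mm by 85 mm) begins 54 mm behind the grasp point. The pads swing forward as they close: fully open they stand 13 mm farther back than shut.
Start: joints at [1.534, 0.385, 0.008, 0, -1.194, -0.259], TCP at [182.158, 597.844, 231.312] pointing down, gripper open.
Joint ranges: [-3.14, 3.14], [-1.21, 2.06], [-1.07, 1.41], [-3.16, 2.05], [-2.99, -0.16], [-3.1, 3.1]. Speed limits (rad/s): [2.79, 2.79, 3.14, 3.14, 3.14, 3.14].

### API

Orientations are given as a unit quaternion [x, y, z, w].
In Python, from bench import arm gives the robot as it stands.
- The arm moves only by the tool drive_tool, never from a script. Its argument "steps" is a list of rows, each a list of 5 numbers: the shift along the tool's x, y, z in m, then the turn about the tool's z in degrees, then the finger opening in m, from 0 to 0.0854. A call has 1 to 20 rows; each row shifts and turns the commanded pose from where the row before left it, along the tool's axes as they then stand; what a row does not reach is not made up. A row lasts 1/10 s, in which the tool goes at most 50 mm and 8.59 degrees, less where a joint would pass 70% of its speed; a pose out of reach is approached as far as the arm can. A call is refused whole if a number of a shift passes 0.05 or a number of a turn 8.59, either way. A call with a gripper value outside its range is refused whole. The fingers move at their own pace and stop on an object; the grip force is fixed at half the most. Time passes only in rows, so rows that do not move let the fingers close. It gives the time, the measured TCP pose, the force and the opening at its end, in the units of the state.
- arm.read_state(): the state, without advancing time (a new reading comes with each control period).
- arm.get_image(name): name is "scene" or "top" or "wrist"; returns (picture, depth): 384x512x3 uint8, blue, green, red; 384x512 float32, mm along the optical axis (not along the pixel's ray), 0 where there is no reading.
- arm.camera_params(name): a dict with "K" (3x3 intrinsics, pixels), "world_to_cam" (4x4, takes a point from world to camera coordinates); the wrist camera has in their place "mount" (4x4, takes a point from camera to tool coordinates, whose origin is the TCP and whose axes are the flange's). Camera axes: x right, y up, looking along -z (the intrinsics and any distortion apply to the point x, -y, -z); pixel columns grow to the right and rows downward; lengths in mm; the calibration is good to about 2 mm. A picture is of the moment at which its call begins: read the wrist's pose just before it. camera_params takes no time and is no camera call.
- arm.job_done(): hands the job in, once; it reports no verdict.
The state is a dict: "clock": time; "joints": joint angles; "joint_vel": joint speeds; "joint_efforts": joint torques, N m; "position": TCP position; "ee_rot": TCP orientation; "contact_force": force on the tool from outside, world axes, zero at the start; "wrist_torque": the same for the moment, N m; "gripper_width": finger opening in mm.
Only numpy, scipy, OpenCV 4.12 (cv2) and the standard library are available. Lean on these libraries where they do the work, as an engineer would, in place of code of your own. Each camera call takes 0.05 s, during which the arm holds its last target.

## Working session

There is one attempt and no reset: what is moved stays moved. The work goes in short steps, Python scripts to look and compute and a tool call to move; the robot and the scene stay as the last step left them, time stands still between calls to the robot, and variables do not carry over. Pictures are saved under pics/ and viewed, and the job is handed in when it is done.

Besides the shell and the picture viewer there is one more tool, called in YAML: its name, and indented under it one key for each argument. drive_tool: Moves the arm, as the interface text tells. Its arguments: {"type":"object","properties":{"steps":{"type":"array"}},"required":["steps"]}

```bash
mkdir -p pics
cat > h.py <<'E'
import numpy as np, cv2
from bench import arm
def pts(name,depth,T=None):
    p=arm.camera_params(name);K=np.array(p["K"]);
    h,w=depth.shape;u,v=np.meshgrid(np.arange(w),np.arange(h))
    x=(u-K[0,2])/K[0,0]*depth;y=(v-K[1,2])/K[1,1]*depth
    P=np.stack([x,-y,-depth,np.ones_like(depth)],-1)
    M=np.linalg.inv(np.array(p["world_to_cam"])) if T is None else T
    return (P@M.T)[...,:3]
E
python3 - <<'E'
from h import *
s=arm.read_state();print(s)
for n in("scene","top"):
    im,d=arm.get_image(n);cv2.imwrite(f"pics/{n}0.png",im);np.save(n+"0.npy",d);print(arm.camera_params(n))
E
```

```text
{'clock': 0.0, 'joints': array([ 1.53358576e+00,  3.85557947e-01,  6.65687892e-03, -5.07771628e-04,
       -1.19399529e+00, -2.58652714e-01]), 'joint_vel': array([ 0.00026018,  0.00062136,  0.00019192,  0.00065011, -0.00026724,
        0.00110886]), 'joint_efforts': array([ 1.62124534e-04, -3.92290127e+01,  1.88404298e+01,  4.18633059e+00,
       -4.64831319e-03, -3.39921755e-06]), 'position': array([182.00671775, 597.31516673, 230.23158957]), 'ee_rot': array([ 9.89063672e-01, -1.47485235e-01, -1.18510294e-04,  1.06965920e-03]), 'contact_force': array([ 0.55782396,  0.14579717, -0.070521  ]), 'wrist_torque': array([ 0.01778206, -0.01171281, -0.02042032]), 'gripper_width': 85.28578469078485}
{'K': array([[441.50357918,   0.        , 255.61210693],
       [  0.        , 441.50357918, 194.08039606],
       [  0.        ,   0.        ,   1.        ]]), 'world_to_cam': array([[ 8.22587546e-01, -5.68508947e-01,  1.21370088e-02,
        -4.68482385e+02],
       [ 4.35474569e-01,  6.43535618e-01,  6.29463110e-01,
        -2.87204112e+02],
       [-3.65666007e-01, -5.12503157e-01,  7.76935574e-01,
        -7.26358062e+02],
       [ 0.00000000e+00,  0.00000000e+00,  0.00000000e+00,
         1.00000000e+00]])}
{'K': array([[495.74324934,   0.        , 251.39051866],
       [  0.        , 495.74324934, 188.83205471],
       [  0.        ,   0.        ,   1.        ]]), 'world_to_cam': array([[ 1.74745749e-02, -9.99495729e-01,  2.65127695e-02,
        -4.34461744e+01],
       [ 9.89612127e-01,  2.10740628e-02,  1.42210136e-01,
        -5.44129513e+02],
       [-1.42697155e-01,  2.37522965e-02,  9.89481354e-01,
        -1.01176875e+03],
       [ 0.00000000e+00,  0.00000000e+00,  0.00000000e+00,
         1.00000000e+00]])}
```

View pics/scene0.png

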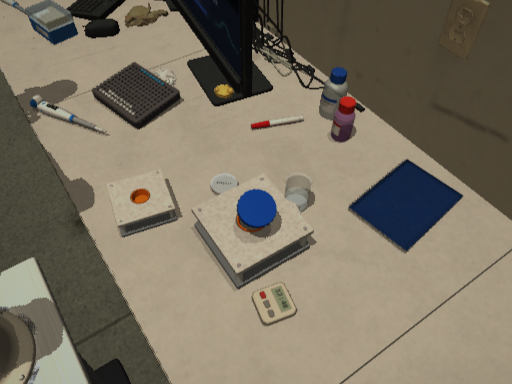

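View pics/top0.png

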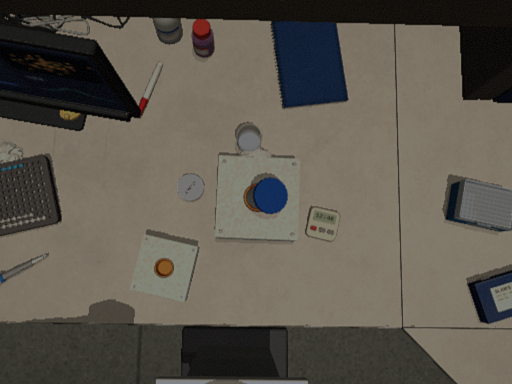

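The large station is at about (257,197) in the top view. The pot's blue lid is at (270,195) and leans to image right, roughly −y. The dish is at (190,187), the timer at (323,223) and the beaker at (249,138). The small decoy station is at (165,267).

Run:
```python
from h import *
for n in("top","scene"):
    im=cv2.imread(f"pics/{n}0.png");d=np.load(n+"0.npy");P=pts(n,d)
    hsv=cv2.cvtColor(im,cv2.COLOR_BGR2HSV)
    roi=np.zeros(d.shape,bool)
    if n=="top": roi[145:250,205:305]=1
    else: roi[170:290,185:320]=1
    blue=roi&(hsv[...,0]>100)&(hsv[...,0]<130)&(hsv[...,1]>150)&(P[...,2]>80)
    Q=P[blue];m=np.median(Q,0)
    # fit top plane by ransac-ish
    best=None;rng=np.random.default_rng(0)
    for _ in range(300):
        a=Q[rng.choice(len(Q),3,False)];nn=np.cross(a[1]-a[0],a[2]-a[0])
        if np.linalg.norm(nn)<100: continue
        nn/=np.linalg.norm(nn);
        if nn[2]<0:nn=-nn
        c=abs((Q-a[0])@nn)<1.5
        if best is None or c.sum()>best.sum():best=c
    R=Q[best];c0=R.mean(0);nn=np.linalg.svd(R-c0)[2][2];nn*=np.sign(nn[2])
    # extents in plane
    uv=(R-c0)@np.linalg.svd(R-c0)[2][:2].T
    (cx,cy),r=cv2.minEnclosingCircle(uv.astype(np.float32))
    ctr=c0+np.linalg.svd(R-c0)[2][:2].T@[cx,cy]
    print(n,len(Q),best.sum(),"lid",ctr,c0,r,"n",nn,"tilt",np.degrees(np.arccos(nn[2])),"azim",np.degrees(np.arctan2(nn[1],nn[0])))
    print(" foot",ctr-87*nn, "low edge",ctr+35*np.array([nn[0],nn[1],-(nn[0]**2+nn[1]**2)/nn[2]])/np.hypot(nn[0],nn[1])*nn[2])
    org=roi&(hsv[...,0]<18)&(hsv[...,1]>150)
    print(" orange",org.sum(),P[org].mean(0))
    dk=roi&(abs(P[...,2]-66)<5)
    D=P[dk][:,:2].astype(np.float32);rect=cv2.minAreaRect(D);print(" deck",rect,np.median(P[dk][:,2]))
    if n=="top":
      for nm,(x0,x1,y0,y1),z in(("petri",(172,207,170,205),15),("timer",(303,345,203,243),18),("beaker",(232,266,118,152),70)):
        B=P[y0:y1,x0:x1].reshape(-1,3);B=B[(B[:,2]>8)&(B[:,2]<z+8)&(B[:,2]<200)]
        print(nm,B.min(0),B.max(0),np.median(B,0))
```

```text
top 930 586 lid [520.07983994 -67.80383978 131.85983953] [520.2827558  -67.54759419 131.96576605] 34.50684356689453 n [-0.06105541 -0.33963754  0.93857263] tilt 20.186786642147418 azim -100.19100806454153
 foot [525.39166077 -38.2553741   50.20402078] low edge [ 514.26767282 -100.13561942  119.78197801]
 orange 81 [521.89216726 -28.81170006  60.83122372]
 deck ((536.6949462890625, -45.722129821777344), (170.17001342773438, 193.2100372314453), 88.6783218383789) 65.3368019648882
petri [521.12731177  71.28520791   8.0274008 ] [580.51958868 128.36443338  22.37960226] [550.0391382   99.37938153  13.34682318]
timer [ 440.76771155 -224.60433324    8.40140694] [ 514.28384193 -152.35494835   22.58445568] [ 476.81569383 -188.82150286   15.61487192]
beaker [626.44066786 -61.47982846   8.86121487] [680.50390866   1.99551478  72.89940706] [657.93779156 -27.84139432  30.218189  ]
scene 1148 851 lid [521.21226099 -70.97468271 130.44109138] [519.56829295 -71.56941965 130.13123122] 35.36737060546875 n [-0.05328664 -0.34158378  0.93833952] tilt 20.225455412681658 azim -98.86660649019036
 foot [525.84819907 -41.25689404  48.80555307] low edge [ 516.15019207 -103.42410107  118.3410622 ]
 orange 77 [503.92596468 -59.80398842  74.39688047]
 deck ((560.8290405273438, -47.314857482910156), (172.4955291748047, 242.19427490234375), 88.68252563476562) 64.60157916034007
```

Run:
```python
from h import *
im=cv2.imread("pics/top0.png");d=np.load("top0.npy");P=pts("top",d)
z=P[...,2]
m=(abs(z-65.3)<4);m[:145]=0;m[250:]=0;m[:,:205]=0;m[:,305:]=0
Q=P[m]
# edges: y profile at mid x bands, and x min/max by y bands
for lo,hi in((460,485),(575,600)):
    b=Q[(Q[:,0]>lo)&(Q[:,0]<hi)];print("x band",lo,b[:,1].min(),b[:,1].max())
for lo,hi in((-120,-100),(-90,-70),(0,15),(20,32)):
    b=Q[(Q[:,1]>lo)&(Q[:,1]<hi)];print("y band",lo,b[:,0].min(),b[:,0].max())
big=cv2.resize(im[140:250,200:350],None,fx=5,fy=5,interpolation=cv2.INTER_CUBIC);cv2.imwrite("pics/crop.png",big)
# screw holes by brightness -> print rays on z=66
p=arm.camera_params("top");K=p["K"];M=np.linalg.inv(p["world_to_cam"])
for u,v in((224,161),(295,162),(222,233),(292,234)):
    r=M[:3,:3]@np.array([(u-K[0,2])/K[0,0],-(v-K[1,2])/K[1,1],-1]);o=M[:3,3];t=(66-o[2])/r[2];print((u,v),o+t*r)
```

```text
x band 460 -129.2467169985961 40.92317606854156
x band 575 -131.09417643849181 37.991854395231776
y band -120 439.0645461342901 608.524720702395
y band -90 440.53525814288486 610.1410753598365
y band 0 441.198901215478 611.305456490436
y band 20 442.67828185671834 611.8732102801443
(224, 161) [598.31151866  25.74874466  66.        ]
(295, 162) [ 599.56483901 -122.32099219   66.        ]
(222, 233) [448.88161977  26.03343379  66.        ]
(292, 234) [ 449.54584955 -116.91278726   66.        ]
```

View pics/crop.png

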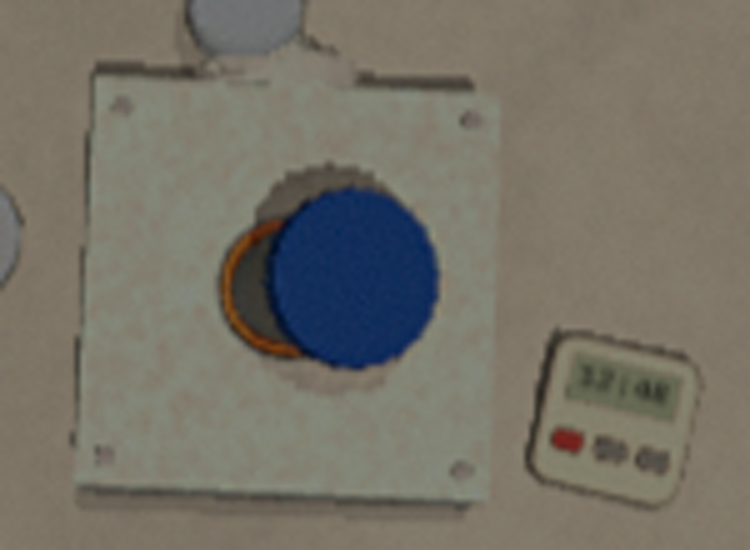

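drive_tool:
  steps:
    - [0, 0, 0, 0, 0]
    - [0.015, 0.04, 0, -1, 0]
    - [0.015, 0.04, 0, -1, 0]
    - [0.015, 0.04, 0, -1, 0]
    - [0.015, 0.04, 0, -1, 0]
    - [0.015, 0.04, 0, -1, 0]
    - [0.015, 0.04, 0, -1, 0]
    - [0.015, 0.04, 0, -1, 0]
    - [0.015, 0.04, 0, -0.5, 0]

```text
clock: 1.0
position: [224.3, 257.1, 231.2]
ee_rot: [0.997, -0.082, -0.0, -0.0]
contact_force: [0.8, -1.2, 1.0]
gripper_width: 0.4
```

drive_tool:
  steps:
    - [0.029, 0.028, 0, 0, 0]
    - [0.029, 0.028, 0, 0, 0]
    - [0.029, 0.028, 0, 0, 0]
    - [0.029, 0.028, 0, 0, 0]
    - [0.029, 0.028, 0, 0, 0]
    - [0.029, 0.028, 0, 0, 0]
    - [0.029, 0.028, 0, 0, 0]
    - [0.029, 0.028, 0, 0, 0]
    - [0.029, 0.028, 0, 0, 0]
    - [0.029, 0.028, 0, 0, 0]
    - [0.029, 0.028, 0, 0, 0]
    - [0.029, 0.028, 0, 0, 0]
    - [0, 0, 0, 0, 0]
    - [0, 0, 0, 0, 0]

```text
clock: 2.4
position: [512.3, -130.3, 230.5]
ee_rot: [0.997, -0.083, -0.001, -0.0]
contact_force: [-0.2, 1.0, 0.7]
gripper_width: 0.1
```

drive_tool:
  steps:
    - [-0.001, 0.006, 0, 0, 0]
    - [0, 0, 0.04, 0, 0]
    - [0, 0, 0.04, 0, 0]
    - [0, 0, 0.03, 0, 0]
    - [0, 0, 0.015, 0, 0]
    - [0, 0, 0, 0, 0]
    - [0, 0, 0, 0, 0]

```text
clock: 3.1
position: [510.8, -134.9, 107.2]
ee_rot: [0.997, -0.082, 0.001, 0.0]
contact_force: [-0.1, -0.3, 0.9]
gripper_width: 0.1
```

Run:
```python
from h import *
s=arm.read_state();print(s["position"],s["contact_force"])
im,d=arm.get_image("scene");cv2.imwrite("pics/s1.png",cv2.resize(im[130:290,160:350],None,fx=4,fy=3.7))
```

```text
[ 510.80082825 -134.85775999  107.24965466] [-0.09089034 -0.34101291  0.92623575]
```

View pics/s1.png

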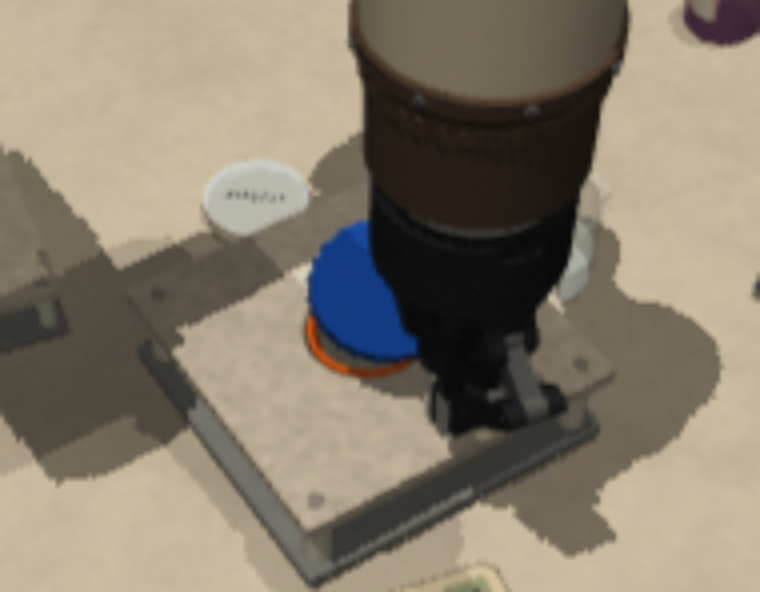

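The closed fingers stand beside the low edge of the lid, clear of it (around (490,390) in the crop). I'll push towards the axis slowly.

drive_tool:
  steps:
    - [0, -0.003, 0, 0, 0]
    - [0, -0.003, 0, 0, 0]
    - [0, -0.003, 0, 0, 0]
    - [0, -0.003, 0, 0, 0]
    - [0, -0.002, 0, 0, 0]
    - [0, 0, 0, 0, 0]

```text
clock: 3.75
position: [513.0, -121.2, 106.3]
ee_rot: [0.997, -0.082, 0.0, -0.0]
contact_force: [0.3, -0.0, -0.6]
gripper_width: -0.2
```

drive_tool:
  steps:
    - [0, -0.002, 0, 0, 0]
    - [0, -0.002, 0, 0, 0]
    - [0, -0.002, 0, 0, 0]
    - [0, 0, 0, 0, 0]

```text
clock: 4.15
position: [513.9, -115.4, 106.3]
ee_rot: [0.997, -0.082, 0.0, -0.0]
contact_force: [0.5, 0.4, -0.5]
gripper_width: 0.0
```

drive_tool:
  steps:
    - [0, -0.002, 0, 0, 0]
    - [0, -0.002, 0, 0, 0]
    - [0, 0, 0, 0, 0]

```text
clock: 4.45
position: [514.6, -111.5, 106.4]
ee_rot: [0.997, -0.082, 0.0, -0.0]
contact_force: [0.1, -0.5, 1.1]
gripper_width: -0.1
```

drive_tool:
  steps:
    - [0, -0.002, 0, 0, 0]
    - [0, -0.002, 0, 0, 0]
    - [0, 0, 0, 0, 0]

```text
clock: 4.75
position: [515.2, -107.3, 106.2]
ee_rot: [0.997, -0.082, -0.0, -0.0]
contact_force: [0.6, -0.5, -0.3]
gripper_width: 0.1
```

drive_tool:
  steps:
    - [0, -0.001, 0, 0, 0]
    - [0, -0.001, 0, 0, 0]
    - [0, -0.001, 0, 0, 0]
    - [0, 0, 0, 0, 0]

```text
clock: 5.15
position: [515.7, -104.6, 106.3]
ee_rot: [0.997, -0.082, -0.0, -0.0]
contact_force: [-0.9, 0.0, 0.7]
gripper_width: -0.5
```

Run:
```python
from h import *
im,d=arm.get_image("scene");im2,d2=arm.get_image("wrist");cv2.imwrite("pics/s2.png",np.hstack([cv2.resize(im[170:270,190:320],(400,308)),cv2.resize(im2,(400,308))]))
P=pts("scene",d);hsv=cv2.cvtColor(im,cv2.COLOR_BGR2HSV)
b=(hsv[...,0]>100)&(hsv[...,0]<130)&(hsv[...,1]>150)&(P[...,2]>80);b[:170]=0;b[270:]=0;b[:,:190]=0;b[:,320:]=0
print(P[b].min(0),P[b].max(0))
```

```text
[ 244.83341014 -453.77115121  120.04425437] [526.15630576 -20.67193778 750.80378662]
```

View pics/s2.png

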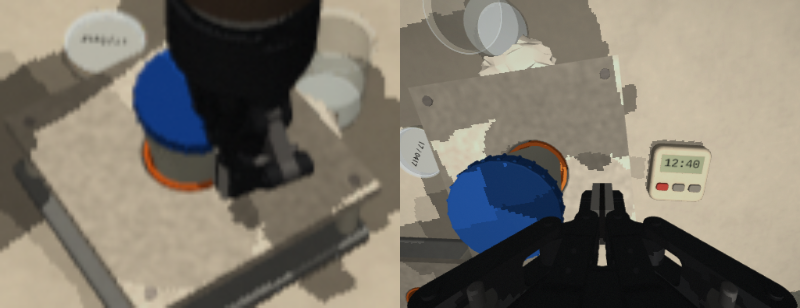

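```bash
cat >> h.py <<'E'
from scipy.spatial.transform import Rotation as Ro
def plane(Q):
    rng=np.random.default_rng(0);best=None
    for _ in range(300):
        a=Q[rng.choice(len(Q),3,False)];nn=np.cross(a[1]-a[0],a[2]-a[0])
        if np.linalg.norm(nn)<100: continue
        nn/=np.linalg.norm(nn)
        c=abs((Q-a[0])@nn)<1.5
        if best is None or c.sum()>best.sum():best=c
    R=Q[best];c0=R.mean(0);V=np.linalg.svd(R-c0)[2];nn=V[2]*np.sign(V[2][2])
    (cx,cy),r=cv2.minEnclosingCircle(((R-c0)@V[:2].T).astype(np.float32))
    ctr=c0+V[:2].T@[cx,cy]
    return len(Q),len(R),ctr,r,nn
def lid(name,fn=None):
    s=arm.read_state()
    im,d=arm.get_image(name);T=None
    if fn:cv2.imwrite(fn,im)
    if name=="wrist":
        W=np.eye(4);W[:3,:3]=Ro.from_quat(s["ee_rot"]).as_matrix();W[:3,3]=s["position"];T=W@np.array(arm.camera_params("wrist")["mount"])
    P=pts(name,d,T);hsv=cv2.cvtColor(im,cv2.COLOR_BGR2HSV)
    b=(hsv[...,0]>100)&(hsv[...,0]<130)&(hsv[...,1]>150)&(d>0)&(P[...,2]>85)&(P[...,2]<165)&(np.hypot(P[...,0]-525,P[...,1]+45)<85)
    if b.sum()<30: print(name,"few",b.sum());return
    n,m,c,r,nn=plane(P[b])
    print(name,n,m,"lid",c.round(1),"r",round(r,1),"tilt",np.degrees(np.arccos(nn[2])).round(2),"az",np.degrees(np.arctan2(nn[1],nn[0])).round(0),"foot",(c-87*nn).round(1),"zmed",np.median(P[b][:,2]).round(1))
E
python3 - <<'E'
from h import *
lid("wrist","pics/w3.png");lid("scene");lid("top")
print(arm.read_state()["contact_force"])
E
```

```text
wrist 12503 11364 lid [526.9 -44.3 130.4] r 35.9 tilt 0.86 az 69.0 foot [526.4 -45.5  43.4] zmed 130.3
scene 486 364 lid [519.3 -47.  129.7] r 34.7 tilt 1.96 az -70.0 foot [518.3 -44.2  42.8] zmed 129.8
top 35 26 lid [494.3 -46.1 130.6] r 13.6 tilt 63.98 az -174.0 foot [572.  -38.2  92.5] zmed 130.2
[0.31423569 0.08170322 0.10382165]
```

The pot has already tipped up. The wrist depth puts the lid top at z 130.4 with tilt under 1°, centred on the bucket. I'll back off and look again.

drive_tool:
  steps:
    - [0, 0.005, 0, 0, 0]
    - [0, 0.01, 0, 0, 0]
    - [0, 0, 0.0, 0, 0]
    - [0, 0, -0.03, 0, 0]
    - [0, 0, -0.03, 0, 0]
    - [0, 0, 0, 0, 0]
    - [0, 0, 0, 0, 0]
    - [0, 0, 0, 0, 0]

```text
clock: 6.2
position: [512.4, -119.6, 165.4]
ee_rot: [0.997, -0.083, -0.001, -0.0]
contact_force: [0.5, -0.9, 0.3]
gripper_width: -0.2
```

Run:
```python
from h import *
s=arm.read_state();print(s["position"],s["contact_force"])
lid("wrist","pics/w4.png");lid("scene","pics/s4.png");lid("wrist")
```

```text
[ 512.35979414 -119.64256621  165.39639921] [ 0.45558631 -0.94740728  0.30531253]
wrist 7868 7382 lid [526.5 -45.4 130.2] r 35.7 tilt 0.17 az -52.0 foot [526.4 -45.2  43.2] zmed 130.1
scene 773 615 lid [526.2 -46.4 129.5] r 35.6 tilt 0.33 az 54.0 foot [525.9 -46.8  42.5] zmed 129.5
wrist 7877 7383 lid [526.3 -45.3 130.1] r 35.6 tilt 0.11 az -50.0 foot [526.2 -45.2  43.1] zmed 130.1
```

View pics/w4.png

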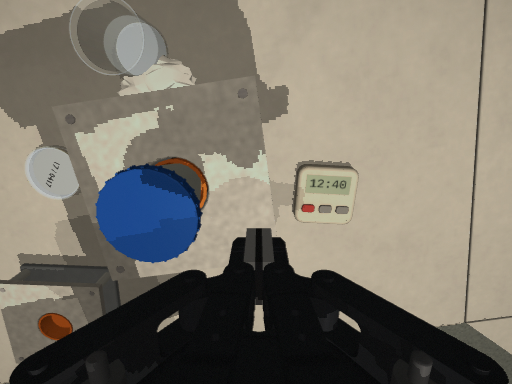

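Pot upright and home: tilt 0.1–0.3°, lid centre (526.3,−45.3), top z ≈130; the lid is at about (148,213) in the wrist view. Next I'll move over the lid centre.

drive_tool:
  steps:
    - [0, -0.02, 0, 0, 0]
    - [0, -0.02, 0, 0, 0]
    - [0.001, -0.02, 0, 0, 0]
    - [0.0005, -0.0155, 0, 0, 0]
    - [0, 0, 0.015, 0, 0]
    - [0, 0, 0.01, 0, 0]
    - [0, 0, 0, 0, 0]
    - [0, 0, 0, 0, 0]

```text
clock: 7.15
position: [527.0, -45.6, 141.1]
ee_rot: [0.997, -0.082, -0.0, 0.0]
contact_force: [0.6, -0.1, -0.0]
gripper_width: -0.0
```

drive_tool:
  steps:
    - [0, 0, 0.003, 0, 0]
    - [0, 0, 0.003, 0, 0]
    - [0, 0, 0.002, 0, 0]
    - [0, 0, 0, 0, 0]
    - [0, 0, 0, 0, 0]

```text
clock: 7.65
position: [527.1, -45.4, 133.4]
ee_rot: [0.997, -0.082, 0.0, 0.0]
contact_force: [-0.5, -0.3, -0.4]
gripper_width: -0.0
```

drive_tool:
  steps:
    - [0, 0, 0.0005, 0, 0]
    - [0, 0, 0.0005, 0, 0]
    - [0, 0, 0, 0, 0]
    - [0, 0, 0, 0, 0]

```text
clock: 8.05
position: [527.1, -45.3, 132.3]
ee_rot: [0.997, -0.082, 0.0, 0.0]
contact_force: [-0.0, 1.1, 0.2]
gripper_width: 0.4
```

drive_tool:
  steps:
    - [0, 0, 0.0005, 0, 0]
    - [0, 0, 0.0005, 0, 0]
    - [0, 0, 0, 0, 0]
    - [0, 0, 0, 0, 0]

```text
clock: 8.45
position: [527.0, -45.3, 131.3]
ee_rot: [0.997, -0.082, -0.0, 0.0]
contact_force: [0.1, -0.3, -0.6]
gripper_width: 0.1
```

drive_tool:
  steps:
    - [0, 0, 0.0005, 0, 0]
    - [0, 0, 0, 0, 0]
    - [0, 0, 0, 0, 0]

```text
clock: 8.75
position: [527.2, -45.3, 131.1]
ee_rot: [0.997, -0.082, 0.0, 0.0]
contact_force: [-0.4, -0.1, 3.4]
gripper_width: -0.1
```

Contact at z ≈131.1, with 3.4 N. From here, 0.5 mm steps.

drive_tool:
  steps:
    - [0, 0, 0.0005, 0, 0]
    - [0, 0, 0, 0, 0]
    - [0, 0, 0, 0, 0]

```text
clock: 9.05
position: [527.4, -45.4, 131.0]
ee_rot: [0.997, -0.082, 0.001, 0.0]
contact_force: [-0.5, 1.0, 4.4]
gripper_width: 0.1
```

drive_tool:
  steps:
    - [0, 0, 0.0005, 0, 0]
    - [0, 0, 0, 0, 0]
    - [0, 0, 0, 0, 0]

```text
clock: 9.35
position: [527.6, -45.4, 130.8]
ee_rot: [0.997, -0.082, 0.001, 0.0]
contact_force: [-1.7, 0.6, 6.2]
gripper_width: 0.1
```

drive_tool:
  steps:
    - [0, 0, 0.0005, 0, 0]
    - [0, 0, 0, 0, 0]
    - [0, 0, 0, 0, 0]

```text
clock: 9.65
position: [527.7, -45.4, 130.7]
ee_rot: [0.997, -0.082, 0.001, 0.0]
contact_force: [-1.8, 0.3, 8.2]
gripper_width: -0.0
```

drive_tool:
  steps:
    - [-0.0004, 0, 0.0005, 0, 0]
    - [0, 0, 0, 0, 0]
    - [0, 0, 0, 0, 0]

```text
clock: 9.95
position: [527.6, -45.3, 130.5]
ee_rot: [0.997, -0.082, 0.001, 0.0]
contact_force: [-1.4, 0.3, 8.4]
gripper_width: -0.1
```

drive_tool:
  steps:
    - [-0.0002, 0, 0.0005, 0, 0]
    - [0, 0, 0, 0, 0]
    - [0, 0, 0, 0, 0]

```text
clock: 10.25
position: [527.6, -45.3, 130.3]
ee_rot: [0.997, -0.082, 0.002, 0.0]
contact_force: [-1.9, -0.3, 9.9]
gripper_width: 0.3
```

drive_tool:
  steps:
    - [-0.0003, 0, 0.0005, 0, 0]
    - [0, 0, 0, 0, 0]
    - [0, 0, 0, 0, 0]

```text
clock: 10.55
position: [527.5, -45.3, 130.0]
ee_rot: [0.997, -0.082, 0.002, 0.0]
contact_force: [-1.5, 0.2, 11.1]
gripper_width: 0.1
```

drive_tool:
  steps:
    - [-0.0003, 0, 0.0005, 0, 0]
    - [0, 0, 0, 0, 0]
    - [0, 0, 0, 0, 0]

```text
clock: 10.85
position: [527.4, -45.3, 129.7]
ee_rot: [0.997, -0.082, 0.002, 0.0]
contact_force: [-1.5, 0.4, 10.6]
gripper_width: 0.1
```

drive_tool:
  steps:
    - [-0.0002, 0, 0.0004, 0, 0]
    - [0, 0, 0, 0, 0]
    - [0, 0, 0, 0, 0]

```text
clock: 11.15
position: [527.4, -45.3, 129.4]
ee_rot: [0.997, -0.082, 0.002, 0.0]
contact_force: [-1.8, -0.9, 12.4]
gripper_width: -0.0
```

drive_tool:
  steps:
    - [-0.0001, 0, 0.0004, 0, 0]
    - [0, 0, 0, 0, 0]
    - [0, 0, 0, 0, 0]

```text
clock: 11.45
position: [527.4, -45.3, 129.0]
ee_rot: [0.997, -0.082, 0.002, 0.0]
contact_force: [-1.9, -0.2, 11.7]
gripper_width: -0.0
```

drive_tool:
  steps:
    - [0, 0, 0.0003, 0, 0]
    - [0, 0, 0, 0, 0]
    - [0, 0, 0, 0, 0]

```text
clock: 11.75
position: [527.4, -45.3, 128.7]
ee_rot: [0.997, -0.082, 0.002, 0.0]
contact_force: [-1.7, -1.0, 12.0]
gripper_width: -0.0
```

drive_tool:
  steps:
    - [0, 0, 0.0003, 0, 0]
    - [0, 0, 0, 0, 0]
    - [0, 0, 0, 0, 0]

```text
clock: 12.05
position: [527.3, -45.2, 128.3]
ee_rot: [0.997, -0.082, 0.002, 0.0]
contact_force: [-1.3, -0.0, 10.7]
gripper_width: 0.0
```

drive_tool:
  steps:
    - [0, 0, 0.0003, 0, 0]
    - [0, 0, 0, 0, 0]
    - [0, 0, 0, 0, 0]

```text
clock: 12.35
position: [527.3, -45.2, 127.8]
ee_rot: [0.997, -0.082, 0.002, 0.0]
contact_force: [-1.4, -0.8, 9.5]
gripper_width: -0.2
```

Run:
```python
from h import *
for i in range(3):
    s=arm.read_state();print(s["position"],s["contact_force"]); lid("wrist",f"pics/w5{i}.png")
```

```text
[527.25977369 -45.22606405 127.76636579] [-1.38803989 -0.82880703  9.53471324]
wrist 6971 6479 lid [527.3 -45.1 126.7] r 35.2 tilt 0.29 az -1.0 foot [526.9 -45.   39.7] zmed 126.7
[527.28737817 -45.22935852 127.7740425 ] [-0.05487378 -0.81705923 10.19138033]
wrist 6961 6468 lid [527.3 -45.1 126.8] r 35.4 tilt 0.38 az -11.0 foot [526.7 -45.   39.8] zmed 126.7
[527.27985408 -45.24710985 127.75379916] [-1.52015206 -1.42154572  9.30590778]
wrist 6960 6444 lid [527.2 -45.1 126.8] r 35.2 tilt 0.39 az -2.0 foot [526.6 -45.1  39.8] zmed 126.7
```

Both measures show about 3.35 mm of travel: the TCP went 131.1→127.75 and the lid depth 130.1→126.75. The force peaked at 12.4 N and has dropped to 9.5 N, so it has clicked, with the pot tilted under 0.4°. Now I'll let go.

drive_tool:
  steps:
    - [0, 0, -0.001, 0, 0]
    - [0, 0, -0.001, 0, 0]
    - [0, 0, -0.001, 0, 0]
    - [0, 0, -0.001, 0, 0]
    - [0, 0, -0.001, 0, 0]
    - [0, 0, -0.001, 0, 0]
    - [0, 0, -0.001, 0, 0]
    - [0, 0, -0.001, 0, 0]
    - [0, 0, -0.002, 0, 0]
    - [0, 0, -0.01, 0, 0]
    - [0, 0, -0.02, 0, 0]
    - [0, 0, -0.02, 0, 0]
    - [0, 0, 0, 0, 0]
    - [0, 0, 0, 0, 0]
    - [0, 0, 0, 0, 0]

```text
clock: 14.0
position: [524.9, -45.1, 184.9]
ee_rot: [0.997, -0.082, -0.001, 0.0]
contact_force: [0.0, 0.5, 0.3]
gripper_width: -0.2
```

Run:
```python
from h import *
s=arm.read_state();print(s["position"],s["contact_force"])
lid("wrist","pics/w6.png");lid("wrist")
```

```text
[524.94121062 -45.12512032 184.91053962] [0.00828516 0.54813659 0.32386551]
wrist 5674 5422 lid [527.1 -44.8 130.1] r 35.2 tilt 0.06 az -39.0 foot [527.  -44.8  43.1] zmed 130.0
wrist 5686 5453 lid [527.1 -45.  130.1] r 35.1 tilt 0.11 az -49.0 foot [527.  -44.9  43.1] zmed 130.1
```

View pics/w6.png

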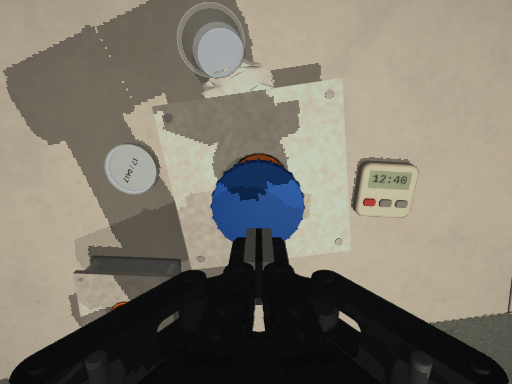

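The lid (258,205) is level and back at z 130.1, so the bucket has sprung up. The dish (131,168), timer (387,190) and beaker (215,45) haven't been disturbed, and the arm is clear.

Run:
```python
from bench import arm
print(arm.job_done())
```

```text
the job is handed in; nothing more can be done
None
```

The pot is upright and fully home in the bucket, it has been pressed to its click once, and the job is handed in at about 14 s. No verdict was reported.

- **Tipping:** I pushed the lid's low edge sideways towards the bucket's axis with the closed fingers. The pot tipped up and dropped in. Before pressing, the lid was level to 0.1–0.3° and its top at z ≈ 130 mm, against 131 mm expected.
- **No push force felt:** No reading between pushes rose above the noise, so I only knew the pot had tipped from the cameras.
- **Pressing:** I pressed the lid in steps of 0.5 mm or less. The force peaked at about 12.4 N and fell to about 9.5 N at 3.35 mm of travel, measured both by the tool and by the lid's depth. That is past the click at 2.5 mm and well short of 6 mm. The pot leaned at most 0.4° while pressed.
- **After letting go:**
  - The lid returned to its height before the press (130.1 mm), tilted 0.1°.
  - By the wrist camera the foot is about 1–1.5 mm from the bucket's estimated axis, within the calibration error.
  - The arm was 50 mm clear with no contact force.
  - The dish, timer and beaker looked undisturbed in the last image, but I did not measure their positions again.
- **Disagreement:** Camera heights read about 1 mm lower than both the expected value and the height where the tool touched the lid. I put this down to calibration. One lid reading from the top camera, taken with the arm in the way, was unusable and I ignored it.

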